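# Put the bottle, the pot and the tube rack back on their own stations

### The job

The reagent bottle, the specimen pot and the tube rack were each put back on the wrong station: put the bottle in the middle of the mixer's round platform, the pot in the middle of the scale's pan, and the tube rack flat down in the recess of the foam block. Each station takes one thing at a time, and the white dish is free to park something on the way. Keep all three upright, set them down gently without dropping them, and leave the beaker, the dropper bottle and the timer where they stand.

Things in the scene. Friction and masses are not known exactly. Their poses are not given: they have to be found in the camera images.
- bottle: squat round reagent bottle, brown glass with white screw cap: body 52 mm diameter up to 58 mm, shoulder to 66 mm, cap 32 mm diameter from 66 to 88 mm (total height 88 mm), 0.11 to 0.21 kg. Origin at the centre of its underside, z up along its axis. Starts standing on a wrong station.
- pot: specimen pot, clear round cup 54 mm diameter with a white paper band and a flat white screw lid 60 mm diameter from 47 to 62 mm height (total height 62 mm), 0.09 to 0.17 kg. Origin at the centre of its underside, z up along its axis. Starts standing on a wrong station.
- rack: white tube rack, a block 70 mm (its x) by 44 mm (its y) by 50 mm high, holding 2 rows of 3 capped tubes fixed in it, whose grey caps reach 70 mm height and span 58 x 37 mm; 0.13 to 0.25 kg. Grasp it across the 44 mm width. Origin at the centre of its underside. Starts standing on a wrong station, at any yaw within about 0.8 of that station's.
- mixer: bench mixer standing firmly (it cannot move) and switched off: white square housing 130 x 130 mm, knob on its front (-x), with a round flat black rubber platform 110 mm diameter on top, its upper face 55 mm above the origin. Origin on the table under the platform's centre. The BOTTLE belongs here.
- scale: bench scale standing firmly: grey housing 170 mm (x, from -107 to +63 mm) by 130 mm (y), top at 30 mm, with a green display strip at its front (-x), and a square flat steel pan 112 x 112 mm whose upper face is 35 mm above the origin. Origin on the table under the pan's centre. The POT belongs here.
- nest: dark grey foam block fixed to the table, 140 mm (x) by 120 mm (y) by 27 mm high, with a central rectangular recess 90 mm (x) by 64 mm (y), 12 mm deep: its floor is 15 mm above the origin. Origin on the table under the recess's centre. The RACK belongs here, its long side along the recess's long side (x), either way round.
- dish: empty shallow square white dish fixed to the table, 140 x 140 mm outside, walls 4 mm thick, rim 12 mm high, inner floor about 4 mm above the origin. Origin on the table under its centre. Free at the start: the spare place to park a thing on the way; empty again at the end.
- beaker: bystander: empty glass beaker, 52 mm diameter at the rim, 65 mm high, loose. Origin at the centre of its underside.
- dropper: bystander: white dropper bottle, 34 mm diameter, 70 mm high, loose. Origin at the centre of its underside.
- timer: bystander: flat grey lab timer, 60 x 60 x 20 mm, loose. Origin at the centre of its underside.
Not all that is in view belongs to the job. Leave any green look-alike of the pot alone.

How it is judged (in metres and radians):
At the end, for the whole second after the job is handed in: The bottle stands upright on the mixer's platform and the pot on the scale's pan, each with its centre within 15 mm of the station's centre; the rack sits flat on the floor of the foam block's recess (centre within 15 mm, long sides parallel within 0.3 rad). All three are released and at rest (horizontal distance between bottle and mixer below 0.015 m and z of bottle in the frame of mixer between 0.051 and 0.059 m and angle between each of bottle, pot, rack's own z axis and vertical below 0.08 rad and linear speed of each of bottle, pot, rack below 0.02 m/s and contact force between each of bottle, pot, rack and the fingers below 0.1 N and horizontal distance between pot and scale below 0.015 m and z of pot in the frame of scale between 0.031 and 0.039 m and horizontal distance between rack and nest below 0.015 m and z of rack in the frame of nest between 0.011 and 0.019 m and angle between the x axis of rack and the x axis of nest, either way round below 0.3 rad); the robot touches nothing.
It fails at once if the bottle, the pot or the rack is tipped by more than 0.7 rad (angle between any of bottle, pot, rack's own z axis and vertical above 0.7 rad).
It fails at once if the bottle, the pot or the rack is dropped: faster than 0.7 m/s while the fingers do not hold it (a fall of 25 mm) ((linear speed of bottle above 0.7 m/s and contact force between bottle and the fingers below 0.1 N) or (linear speed of pot above 0.7 m/s and contact force between pot and the fingers below 0.1 N) or (linear speed of rack above 0.7 m/s and contact force between rack and the fingers below 0.1 N)).
It fails at once if the beaker, the dropper bottle or the timer is moved by more than 30 mm or tipped by more than 0.4 rad (distance of any of beaker, dropper, timer from where it was at the start of the episode above 0.03 m or angle between any of beaker, dropper, timer's own z axis and vertical above 0.4 rad).
It also fails if it takes over 125 s, if anything falls off the work surface, if the arm or the gripper's body presses on something with over 40 N, if the wrist force passes 120 N, or if a joint passes its speed limit or range.

### The arm

A 7-joint arm with a two-finger parallel gripper is mounted at the origin on the work surface. World frame = base frame: x ahead of the robot, y to its left, z up, the work surface at z = 0. Lengths are in mm, angles in rad, forces in N, time in s.
With the tool pointing down it reaches from about 400 to 900 mm from the base axis. Payload 5.6 kg.
Tool frame: the origin (TCP) lies midway between the tips of the shut fingers; the grasp point (between the pads) lies 19 mm behind it; x points along the fingers, y is the direction in which the jaws open and shut, and the axes are right-handed (so a half turn about x gives the same grasp; the last joint's range is limited). The gripper opens to 92 mm and grips with 3 to 60 N. Pads are 20 mm wide; open, the fingers measure 128 mm over their backs; the gripper's body (75 mm by 189 mm) begins 69 mm behind the grasp point.
Start: joints at [1.222, 0.468, -0.012, 1.603, 0.006, 1.071, -0.056], TCP at [195.645, -619.865, 214.592] pointing down, gripper open.
Joint ranges: [-2.53, 2.53], [-0.31, 2.02], [-1.57, 1.55], [0.28, 2.44], [-1.29, 4.43], [0.15, 1.84], [-2.92, 2.92]. Speed limits (rad/s): [2.57, 2.57, 3.14, 3.14, 3.14, 3.14, 3.14].

### API

Orientations are given as a rotation vector (axis times angle).
In Python, from cell import robot, grip, kin, viewer gives the robot as it stands. Calls block until the motion is done:
- robot.movep(position, orientation): joint-space move of the TCP to a pose.
- robot.servo_line(position, feed=150, rotation=None): straight line of the TCP; rotation=None keeps the orientation; feed is the mean speed in mm/s.
- robot.goto_joints(angles): joint-space move.
- grip(opening, newtons=None): opening from 0.0 (shut) to 1.0 (fully open); newtons is the grip in N (None keeps the last); returns when the fingers have stopped.
- robot.hold(seconds).
- kin.ik(position, orientation): joint angles nearest the present ones, or None.
- robot.observe(): the state.
- viewer.read_camera(name): name is "scene" or "top"; returns the picture (420x560x3 uint8, red, green, blue); there is no depth.
- viewer.camera_info(name): a dict with "camera_matrix" (3x3 intrinsics, pixels), "R" (3x3) and "t" (3): a world point X has camera coordinates R X + t. Camera axes: x right, y down, z forward; pixel columns grow to the right and rows downward; lengths in mm; the calibration is good to about 2 mm. A picture is of the moment at which its call begins. camera_info takes no time and is no camera call.
A pose or a line that the arm cannot do raises robot.IKError and nothing moves.
- robot.job_done(): hands the job in, once; it reports no verdict.
Trained networks look in the newest picture that a camera, given by its name, has taken for a name from the list of things; names that differ only in an ending like _2 or _b are one class to them, and where a whole thing is asked for, a point or a joint stands for the part that bears it (a point fixed in the world has none). Each returns a list of dicts, best first, with "confidence" (0 to 1); they miss things now and then, are a little off and sometimes report something else, mostly with a low value. They report only what shows in the picture. A call takes as long as a camera call. They do not tell look-alikes from the thing itself.
- viewer.silhouettes(name, camera): "mask" (420x560 bool, what is visible of it).
- viewer.pinpoint(name, camera): "at" ([x, y, z] in mm, in the coordinates of the camera as it stood for that picture, good to about 4 mm: a listed point, or the origin of a listed thing).
The state is a dict: "t": time; "joints": joint angles; "joint_velocities": joint speeds; "joint_torque": joint torques, N m; "tcp_pos": TCP position; "tcp_rot": TCP orientation; "contact_force": force on the tool from outside, world axes, zero at the start; "wrist_torque": the same for the moment, N m; "grip_width": opening from 0.0 (shut) to 1.0 (fully open).
Only numpy, scipy, OpenCV 4.12 (cv2) and the standard library are available. Lean on these libraries where they do the work, as an engineer would, in place of code of your own. Each camera call takes 0.05 s, during which the arm holds its last target. There are 200 camera calls.

## Working session

There is one attempt and no reset: what is moved stays moved. The work goes in short steps, each a Python script; the robot and the scene stay as the last script left them, time stands still between calls to the robot, and variables do not carry over. Pictures are saved under pics/ and viewed, about 12 in all and at most 16, crops included, and the job is handed in when it is done.

```bash
mkdir -p pics; ls
cat > h.py <<'E'
import numpy as np, cv2
from cell import robot, grip, kin, viewer
from scipy.spatial.transform import Rotation as Ro
def info(c):
    i=viewer.camera_info(c); return np.array(i["camera_matrix"]),np.array(i["R"]),np.array(i["t"]).ravel()
def world(p,c):
    K,R,t=info(c); return R.T@(np.array(p)-t)
def proj(X,c):
    K,R,t=info(c); p=K@(R@np.array(X)+t); return p[:2]/p[2]
def ray(uv,c,z):
    K,R,t=info(c); o=-R.T@t; d=R.T@np.linalg.inv(K)@np.array([uv[0],uv[1],1.]); return o+d*(z-o[2])/d[2]
def save(im,f): cv2.imwrite('pics/'+f,im[:,:,::-1])
E
python3 - <<'E'
from h import *
for c in("top","scene"):
    im=viewer.read_camera(c); save(im,c+'0.png')
    K,R,t=info(c); print(c,K[0,0],(-R.T@t).round(),R.round(2).tolist())
    for n in "bottle pot rack mixer scale nest dish beaker dropper timer".split():
        for d in viewer.pinpoint(n,c): 
            w=world(d["at"],c); print(n,round(d["confidence"],2),w.round(1),proj(w,c).round())
s=robot.observe();print(s["tcp_pos"],s["tcp_rot"],s["t"])
E
```

```text
pics
top 484.1086977815641 [ 408.  -36. 1362.] [[0.01, -1.0, 0.01], [-1.0, -0.01, -0.1], [0.1, -0.01, -1.0]]
bottle 0.76 [576.1 105.3  16.9] [222. 193.]
pot 0.75 [ 481.  -317.8    3.7] [373. 229.]
pot 0.65 [ 588.3 -464.8    3.6] [424. 191.]
pot 0.57 [ 614.  -335.1   56.2] [383. 179.]
rack 0.87 [ 476.1 -104.5   33.8] [298. 229.]
mixer 0.72 [ 6.204e+02 -3.238e+02  4.000e-01] [374. 180.]
scale 0.6 [ 4.684e+02 -9.720e+01 -1.000e-01] [294. 233.]
nest 0.83 [579.  107.9  -1.7] [222. 193.]
nest 0.48 [ 619.5 -326.7   -1.9] [375. 180.]
nest 0.2 [575.  106.1  12.5] [222. 194.]
dish 0.74 [459.5 353.3  -2. ] [134. 235.]
beaker 0.73 [ 7.087e+02  3.439e+02 -3.000e-01] [140. 148.]
dropper 0.46 [ 7.104e+02  3.443e+02 -7.000e-01] [140. 147.]
dropper 0.45 [ 700.6 -122.9   -1.1] [304. 152.]
timer 0.63 [ 361.5 -340.8   -1. ] [381. 271.]
timer 0.46 [ 7.012e+02 -1.242e+02  6.000e-01] [304. 151.]
scene 419.5586072946091 [1093. -542.  711.] [[0.66, 0.75, 0.02], [0.51, -0.44, -0.74], [-0.55, 0.5, -0.67]]
bottle 0.89 [580.9 104.3  20.1] [332. 201.]
bottle 0.59 [ 614.2 -340.1   50.8] [187. 295.]
pot 0.78 [ 614.5 -340.1   50.8] [188. 295.]
pot 0.74 [ 583.6 -459.8    4. ] [128. 334.]
pot 0.61 [ 481.2 -315.9   -4.1] [167. 267.]
rack 0.98 [ 473.5 -103.4   32. ] [241. 212.]
mixer 0.66 [ 618.9 -322.9   -5.6] [200. 309.]
scale 0.7 [473.1 -97.4  -2.9] [243. 221.]
nest 0.63 [580.  105.4  -1.7] [331. 207.]
dish 0.85 [467.4 348.4  -6.5] [359. 155.]
beaker 0.76 [ 7.101e+02  3.428e+02 -4.000e-01] [427. 193.]
dropper 0.62 [ 7.072e+02 -1.267e+02 -7.000e-01] [300. 283.]
timer 0.85 [ 360.2 -338.9    3.4] [131. 240.]
[ 195.63673371 -619.85498253  214.57493543] [ 2.05669895  0.31683677 -2.05675858] 1.1
```

Run:
```python
import cv2
a=cv2.imread('pics/top0.png')[90:310,90:470]; cv2.imwrite('pics/top0c.png',cv2.resize(a,None,fx=2.1,fy=2.1,interpolation=cv2.INTER_CUBIC))
a=cv2.imread('pics/scene0.png')[110:390,80:480]; cv2.imwrite('pics/sc0c.png',cv2.resize(a,None,fx=2,fy=2,interpolation=cv2.INTER_CUBIC))
```

```text
(no output)
```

View pics/top0c.png

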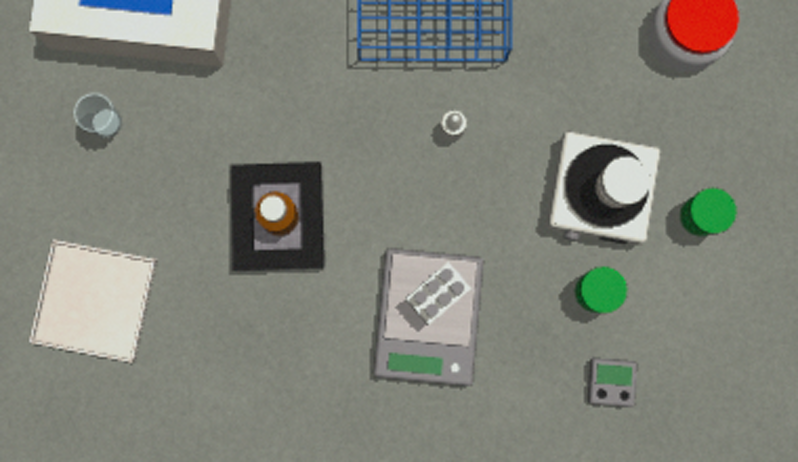

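View pics/sc0c.png

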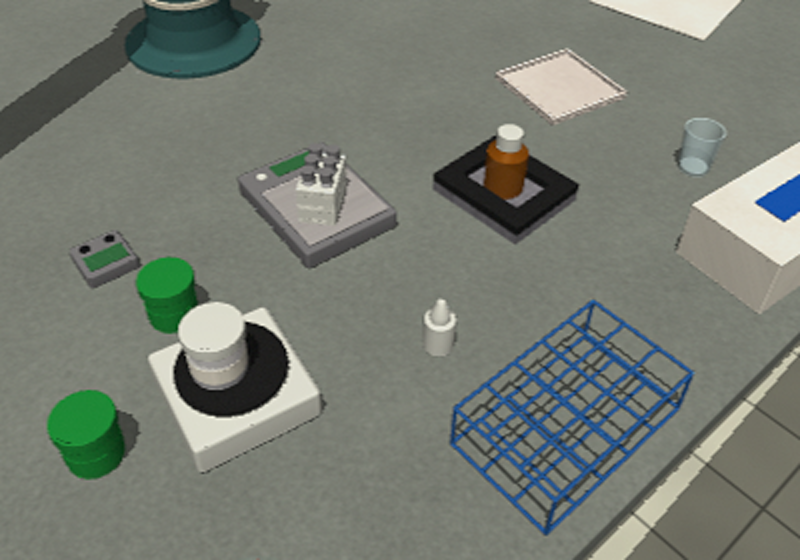

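```bash
cat >> h.py <<'E'
from scipy.optimize import minimize
def box(x0,x1,y0,y1,z0,z1): return np.array([[x,y,z] for x in(x0,x1) for y in(y0,y1) for z in(z0,z1)],float)
def cyl(r,z0,z1):
    a=np.linspace(0,2*np.pi,40,endpoint=False); return np.array([[r*np.cos(b),r*np.sin(b),z] for z in(z0,z1) for b in a])
M={"bottle":[cyl(26,0,58),cyl(16,66,88)],"pot":[cyl(27,0,47),cyl(30,47,62)],"rack":[box(-35,35,-22,22,0,50),box(-29,29,-18.5,18.5,50,70)],
"mixer":[box(-65,65,-65,65,0,50)],"scale":[box(-107,63,-65,65,0,30)],"nest":[box(-70,70,-60,60,0,27)],"dish":[box(-70,70,-70,70,0,12)]}
def render(n,p,z,c,S=4):
    m=np.zeros((420*S,560*S),np.uint8); K,R,t=info(c)
    cc,s=np.cos(p[2]),np.sin(p[2])
    for part in M[n]:
        X=part@np.array([[cc,s,0],[-s,cc,0],[0,0,1]])+[p[0],p[1],z]
        q=(K@(R@X.T+t[:,None])); q=(q[:2]/q[2]).T
        cv2.fillConvexPoly(m,cv2.convexHull(((q+.5)*S*16).astype(np.int32)),1,shift=4)
    return cv2.resize(m.astype(np.float32),(560,420),interpolation=cv2.INTER_AREA)
def fit(n,guess,z,cams=("top","scene"),yaws=(0,)):
    ms={}
    for c in cams:
        g=proj([*guess,z+20],c)
        L=[d["mask"] for d in viewer.silhouettes(n,c)]
        L=[m for m in L if m.sum()>30 and np.linalg.norm(np.argwhere(m).mean(0)[::-1]-g)<20]
        if not L: print(n,c,"no mask"); continue
        m=L[0].astype(np.uint8)
        if n in("mixer","scale","nest","dish"):
            h=cv2.convexHull(np.argwhere(m)[:,::-1].astype(np.int32)); m=cv2.fillConvexPoly(m.copy(),h,1)
        ms[c]=m.astype(np.float32)
    def iou(p):
        v=0
        for c,m in ms.items():
            r=render(n,p,z,c); v+=np.minimum(r,m).sum()/np.maximum(r,m).sum()
        return -v/len(ms)
    best=None
    for y in yaws:
        p0=np.array([*guess,y]); sim=np.array([p0,p0+[8,0,0],p0+[0,8,0],p0+[0,0,.2]])
        o=minimize(iou,p0,method="Nelder-Mead",options=dict(initial_simplex=sim,xatol=.1,fatol=1e-4,maxiter=120))
        if best is None or o.fun<best.fun: best=o
    print(n,best.x.round(3).tolist(),"iou",round(-best.fun,3),list(ms)); return best.x
E
python3 - <<'E'
from h import *
for c in("top","scene"): viewer.read_camera(c)
for n,g,z,y in[("mixer",(619,-323),0,(0,-.2)),("scale",(471,-97),0,(0,-.15)),("nest",(579,106),0,(0,)),("dish",(463,350),0,(-.15,)),
 ("bottle",(578,105),15,(0,)),("pot",(614,-338),55,(0,)),("rack",(475,-104),35,(-.9,-.5,.5,1))]:
    for cams in(("top",),("scene",),("top","scene")): fit(n,g,z,cams,y)
E
```

```text
mixer [615.405, -323.493, -0.176] iou 0.958 ['top']
mixer scene no maskTraceback (most recent call last):
  File "<stdin>", line 5, in <module>
  File "h.py", line 46, in fit
    o=minimize(iou,p0,method="Nelder-Mead",options=dict(initial_simplex=sim,xatol=.1,fatol=1e-4,maxiter=120))
    res = _minimize_neldermead(fun, x0, args, callback, bounds=bounds,
                               **options)
    fsim[k] = func(sim[k])
              ~~~~^^^^^^^^
    fx = function(np.copy(x), *(wrapper_args + args))
  File "h.py", line 42, in iou
    return -v/len(ms)
           ~~^~~~~~~~
ZeroDivisionError: division by zero
```

```bash
sed -i 's/<20\]/<30]/; s/^    def iou(p):/    if not ms: return None\n    def iou(p):/' h.py
python3 - <<'E'
from h import *
for c in("top","scene"): viewer.read_camera(c)
for n,g,z,y in[("mixer",(619,-323),0,(0,-.2)),("scale",(471,-97),0,(0,-.15)),("nest",(579,106),0,(0,)),("dish",(463,350),0,(-.15,)),
 ("bottle",(578,105),15,(0,)),("pot",(614,-338),55,(0,)),("rack",(475,-104),35,(-.9,-.5,.5,1))]:
    for cams in(("top",),("scene",),("top","scene")): fit(n,g,z,cams,y)
o=robot.observe();print(o["t"])
R=Ro.from_rotvec(o["tcp_rot"]).as_matrix();print(R.round(2))
# reachability: tool down, yaw variants
def rot(yaw): # tool x down, tool y at angle yaw
    x=np.array([0,0,-1.]);y=np.array([np.cos(yaw),np.sin(yaw),0]);return Ro.from_matrix(np.c_[x,y,np.cross(x,y)]).as_rotvec()
for n,p in dict(bottle=(578,105),pot=(614,-338),rack=(475,-104),dish=(463,350)).items():
    for z in (60,260):
        print(n,z,["%.1f"%a+("-" if kin.ik([*p,z],rot(a)) is None else "+") for a in np.arange(-3.0,3.2,.5)])
E
```

```text
mixer [615.874, -323.076, -0.164] iou 0.96 ['top']
mixer [617.076, -327.695, -0.194] iou 0.918 ['scene']
mixer [615.94, -325.501, -0.172] iou 0.925 ['top', 'scene']
scale [469.083, -94.845, -0.088] iou 0.962 ['top']
scale [465.518, -98.595, -0.126] iou 0.888 ['scene']
scale [468.652, -95.836, -0.094] iou 0.92 ['top', 'scene']
nest [579.059, 107.359, 0.041] iou 0.977 ['top']
nest scene no mask
nest scene no mask
nest [579.059, 107.359, 0.041] iou 0.977 ['top']
dish [465.121, 351.242, -0.185] iou 0.962 ['top']
dish [466.585, 347.938, -0.169] iou 0.952 ['scene']
dish [466.294, 349.786, -0.177] iou 0.951 ['top', 'scene']
bottle [578.019, 105.542, 0.167] iou 0.942 ['top']
bottle [578.621, 103.348, 0.193] iou 0.934 ['scene']
bottle [577.606, 105.369, 0.098] iou 0.931 ['top', 'scene']
pot [614.597, -335.13, 0.07] iou 0.882 ['top']
pot [615.121, -337.317, 0.064] iou 0.945 ['scene']
pot [614.393, -336.554, 0.002] iou 0.91 ['top', 'scene']
rack [473.803, -103.067, -0.861] iou 0.938 ['top']
rack [477.547, -107.16, -0.815] iou 0.942 ['scene']
rack [474.082, -103.726, 2.3] iou 0.915 ['top', 'scen
[... 329 characters left out ...]
', '-2.5+', '-2.0+', '-1.5+', '-1.0+', '-0.5+', '0.0+', '0.5+', '1.0+', '1.5+', '2.0+', '2.5+', '3.0+']
pot 260 ['-3.0+', '-2.5+', '-2.0+', '-1.5+', '-1.0+', '-0.5+', '0.0+', '0.5+', '1.0+', '1.5+', '2.0+', '2.5+', '3.0+']
rack 60 ['-3.0+', '-2.5+', '-2.0+', '-1.5+', '-1.0+', '-0.5+', '0.0+', '0.5+', '1.0+', '1.5+', '2.0+', '2.5+', '3.0+']
rack 260 ['-3.0+', '-2.5+', '-2.0+', '-1.5+', '-1.0+', '-0.5+', '0.0+', '0.5+', '1.0+', '1.5+', '2.0+', '2.5+', '3.0+']
dish 60 ['-3.0+', '-2.5+', '-2.0+', '-1.5+', '-1.0+', '-0.5+', '0.0+', '0.5+', '1.0+', '1.5+', '2.0+', '2.5+', '3.0+']
dish 260 ['-3.0+', '-2.5+', '-2.0+', '-1.5+', '-1.0+', '-0.5+', '0.0+', '0.5+', '1.0+', '1.5+', '2.0+', '2.5+', '3.0+']
```

```bash
cat >> h.py <<'E'
st={"mixer":(616,-324.5),"scale":(468.8,-96.0),"nest":(579,107.2),"dish":(466,350)}
def rot(yaw):
    x=np.array([0,0,-1.]);y=np.array([np.cos(yaw),np.sin(yaw),0]);return Ro.from_matrix(np.c_[x,y,np.cross(x,y)]).as_rotvec()
def say(*a):
    o=robot.observe(); print(*a,"t",round(o["t"],1),"w",round(o["grip_width"]*92,1),"F",np.round(o["contact_force"],1),"tcp",np.round(o["tcp_pos"],1))
def pick(xy,z0,h,yaw,N,top=280,first=False):
    """z0 support height, h grasp height on the thing"""
    z=z0+h-19
    (robot.movep([*xy,top],rot(yaw)) if first else robot.servo_line([*xy,top],300,rot(yaw)))
    grip(1.0); robot.servo_line([*xy,z+60],200); robot.servo_line([*xy,z],80)
    grip(0.0,N); robot.hold(.2); say("gripped")
    robot.servo_line([*xy,z+15],50); robot.servo_line([*xy,top],200); say("lifted")
def place(xy,z0,h,yaw,top=280):
    z=z0+h-19
    robot.servo_line([*xy,top],220,rot(yaw)); robot.hold(.2); robot.servo_line([*xy,z+25],150); robot.servo_line([*xy,z+.7],25); robot.hold(.2); say("down")
    grip(1.0); robot.hold(.2); robot.servo_line([*xy,z+60],60); robot.servo_line([*xy,top],200); say("released")
E
python3 - <<'E'
from h import *
Y=-np.pi/2
pick((614.5,-336.5),55,54,Y,25,first=True)
place(st["dish"],4,54,Y)
for c in("top","scene"): save(viewer.read_camera(c),c+'1.png')
fit("pot",st["dish"],4); fit("bottle",(578,105),15); fit("mixer",st["mixer"],0,yaws=(-.17,))
E
python3 - <<'E'
import cv2,numpy as np
a=cv2.imread('pics/top1.png')[90:310,90:470];b=cv2.imread('pics/scene1.png')[90:310,100:480]
cv2.imwrite('pics/c1.png',cv2.resize(np.vstack([a,b]),None,fx=1.35,fy=1.35))
E
```

```text
gripped t 7.4 w 59.5 F [0.4 0.1 2.3] tcp [ 614.6 -336.5   90.2]
lifted t 8.8 w 59.8 F [-0.3 -0.8 -1.6] tcp [ 613.8 -336.1  278.3]
down t 15.3 w 59.1 F [-0.2  0.2 -1.2] tcp [466.1 350.   39.9]
released t 18.3 w 91.7 F [-0.1 -0.3 -0.4] tcp [465.4 349.4 278.7]
pot [466.02, 348.897, 0.122] iou 0.785 ['top', 'scene']
bottle [577.966, 105.138, 0.07] iou 0.93 ['top', 'scene']
mixer [616.423, -324.934, -0.17] iou 0.925 ['top', 'scene']
```

View pics/c1.png

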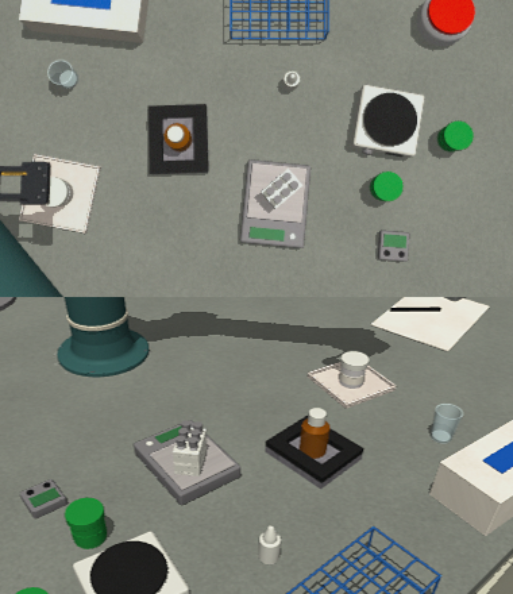

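The pot stands upright in the dish, and the mixer platform (about pixel 379,178 in the top image) is clear. Next I check the platform centre and move the bottle.

```bash
python3 - <<'E'
from h import *
im=cv2.imread('pics/top1.png'); u,v=proj([*st["mixer"],55],"top").round().astype(int)
g=im[v-30:v+30,u-30:u+30].max(2); n,l,s,c=cv2.connectedComponentsWithStats((g<60).astype(np.uint8))
k=l[30,30]; p=c[k]+[u-30,v-30]; q=ray(p,"top",55); print("platform",p,q.round(1),"diam",2*np.sqrt(s[k,4]/np.pi)*1307/484)
tgt=(np.array(st["mixer"])+q[:2])/2 if np.linalg.norm(q[:2]-st["mixer"])<6 else np.array(st["mixer"]); print(tgt)
Y=-np.pi/2
pick((577.9,105.2),15,40,Y,25)
place(tgt,55,40,Y)
for c in("top","scene"): save(viewer.read_camera(c),c+'2.png')
fit("bottle",tgt,55);fit("nest",st["nest"],0); fit("rack",(474.5,-104),35,yaws=(-.84,))
E
python3 - <<'E'
import cv2,numpy as np
a=cv2.imread('pics/top2.png')[90:310,90:470];b=cv2.imread('pics/scene2.png')[150:370,100:480]
cv2.imwrite('pics/c2.png',cv2.resize(np.vstack([a,b]),None,fx=1.35,fy=1.35))
E
```

```text
platform [378.74573379 177.84812287] [ 617.3 -324.9   55. ] diam 104.31555934160451
[ 616.66227879 -324.71665758]
gripped t 22.9 w 51.3 F [-1.2 -1.3  2.2] tcp [577.9 105.1  36.1]
lifted t 24.6 w 50.9 F [-0.6  0.1 -2. ] tcp [577.1 105.  278.7]
down t 29.6 w 51.0 F [ 0.3  0.5 -0.9] tcp [ 616.8 -324.8   76.9]
released t 32.5 w 92.1 F [ 0.1  0.4 -0.2] tcp [ 615.9 -324.4  278.4]
bottle [617.665, -325.241, 0.068] iou 0.812 ['top', 'scene']
nest [579.313, 106.983, 0.04] iou 0.962 ['top', 'scene']
rack [475.147, -104.245, -0.858] iou 0.919 ['top', 'scene']
```

View pics/c2.png

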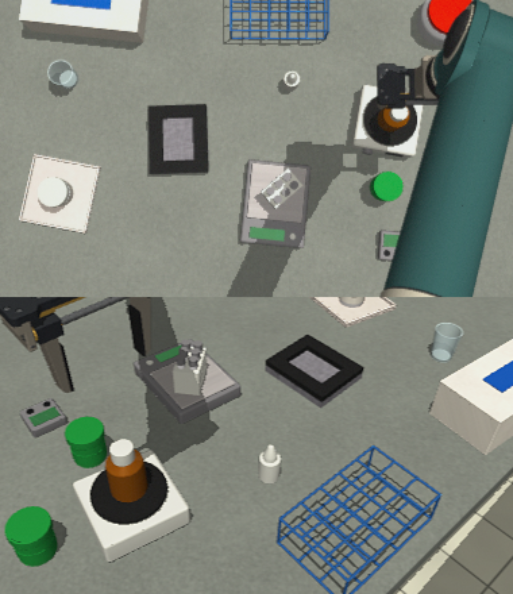

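The bottle stands centred on the mixer and the nest recess is empty. The rack is next.

Run:
```python
from h import *
fit("pot",st["dish"],4,cams=("top",))
r=(474.8,-104.0)
pick(r,35,37,-0.85-np.pi/2,30)
place((579.2,107.1),15,37,0.04-np.pi/2)
robot.movep([500,-250,330],rot(-np.pi/2))
for c in("top","scene"): save(viewer.read_camera(c),c+'3.png')
fit("rack",st["nest"],15,yaws=(0.04,));fit("pot",st["dish"],4);fit("scale",st["scale"],0,yaws=(-.09,))
im=cv2.imread('pics/top3.png')
cv2.imwrite('pics/c3.png',cv2.resize(np.vstack([im[90:310,90:470],cv2.imread('pics/scene3.png')[90:310,100:480]]),None,fx=1.35,fy=1.35))
```

```text
pot [465.923, 350.785, -0.029] iou 0.947 ['top']
gripped t 37.2 w 44.0 F [ 0.6 -0.2 -0.2] tcp [ 474.9 -103.9   53. ]
lifted t 38.8 w 44.1 F [ 0.1  0.7 -2. ] tcp [ 474.  -103.9  278.8]
down t 43.2 w 43.6 F [ 0.3  0.3 -0.6] tcp [579.3 107.1  33.9]
released t 46.5 w 92.1 F [-0.1 -0.6 -0.9] tcp [578.5 106.9 278.7]
rack [579.266, 107.649, 0.014] iou 0.902 ['top', 'scene']
pot [466.751, 349.037, 0.173] iou 0.914 ['top', 'scene']
scale [468.514, -95.991, -0.094] iou 0.958 ['top', 'scene']
```

View pics/c3.png

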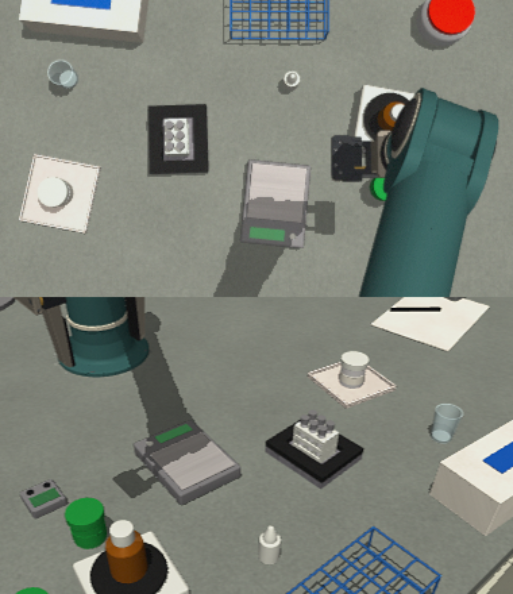

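The rack sits in the recess at top-crop pixel (178,138), and the pan is clear. The pot is last.

Run:
```python
from h import *
Y=-np.pi/2
pick((466,350),4,54,Y,25)
place(st["scale"],35,54,Y)
robot.movep([420,330,330],rot(Y))
for c in("top","scene"): save(viewer.read_camera(c),c+'4.png')
fit("rack",st["nest"],15,yaws=(0.04,));fit("pot",st["scale"],35);fit("bottle",st["mixer"],55)
fit("nest",st["nest"],0);fit("scale",st["scale"],0,yaws=(-.09,))
for n in("beaker","dropper","timer","bottle","pot","rack"):
    print(n,[(c,world(d["at"],c).round().tolist()) for c in("top","scene") for d in viewer.pinpoint(n,c)[:3] if d["confidence"]>.4])
say("end")
cv2.imwrite('pics/c4.png',cv2.resize(np.vstack([cv2.imread('pics/top4.png')[90:310,90:470],cv2.imread('pics/scene4.png')[130:350,100:480]]),None,fx=1.35,fy=1.35))
```

```text
gripped t 53.4 w 59.3 F [-0.1 -0.2  2.8] tcp [466.1 350.   39.2]
lifted t 55.1 w 59.2 F [-0.3  0.8 -1.3] tcp [465.5 349.5 278.8]
down t 60.2 w 59.4 F [-0.1  0.4 -1. ] tcp [468.9 -96.   70.9]
released t 63.1 w 92.0 F [-0.3 -0.3 -0.9] tcp [468.  -95.9 278.8]
rack [578.331, 108.14, 0.017] iou 0.937 ['top', 'scene']
pot [468.637, -95.075, 0.163] iou 0.935 ['top', 'scene']
bottle [617.561, -324.632, 0.063] iou 0.925 ['top', 'scene']
nest [579.217, 106.24, 0.042] iou 0.919 ['top', 'scene']
scale [468.317, -96.136, -0.095] iou 0.932 ['top', 'scene']
beaker [('top', [705.0, 340.0, -1.0]), ('scene', [708.0, 344.0, -5.0])]
dropper [('top', [701.0, -124.0, -3.0]), ('scene', [707.0, -129.0, -4.0])]
timer [('top', [361.0, -340.0, -3.0]), ('scene', [362.0, -337.0, 3.0])]
bottle [('top', [616.0, -323.0, 55.0]), ('scene', [620.0, -327.0, 60.0]), ('scene', [621.0, -325.0, -2.0])]
pot [('top', [466.0, -92.0, 37.0]), ('scene', [482.0, -315.0, -5.0]), ('scene', [583.0, -461.0, 2.0]), ('scene', [469.0, -98.0, 31.0])]
rack [('scene', [577.0, 105.0, 12.0])]
end t 65.8 w 92.3 F [0.1 0.6 0.2] tcp [420. 330. 330.]
```

View pics/c4.png

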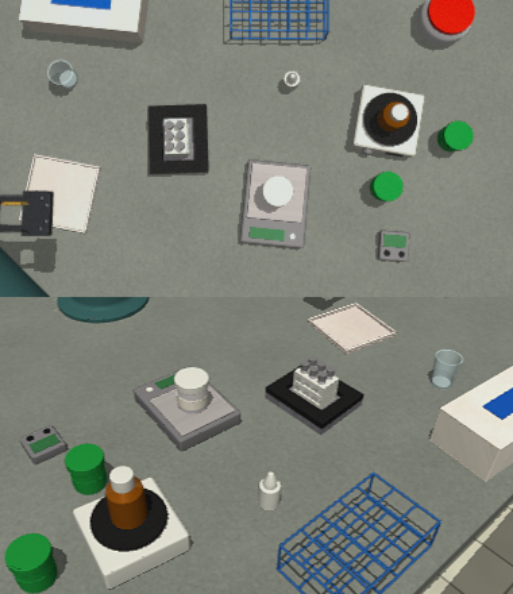

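All three are upright on their own stations, the dish is empty, and the bystanders have not moved.

```bash
python3 -c "
from cell import robot
print(robot.job_done())"
```

```text
the job is handed in; nothing more can be done
None
```

I put the bottle on the mixer, the rack in the foam block and the pot on the scale, parking the pot in the dish on the way. The job is handed in; the robot clock stood at about 66 s of the 125 s allowed.

- **Position:** the last camera fits put each item within about 2 mm of its station's centre. The rack's yaw is about 0.025 rad off the foam block's.
- **Height:** the networks' readings agree with items standing on their surfaces: bottle 55–60 mm, pot 31–37 mm, rack 12 mm. They are good to about 4 mm.
- **Surroundings:** the last pictures show all three upright and released, with the dish empty. The beaker, dropper bottle and timer read within about 6 mm of their starting readings, which is roughly the measuring noise.
- **Disagreements:** early silhouette fits from the scene camera alone differed from the top camera by up to about 5 mm, and one nest mask was missed at first. Later repeat fits agreed. The top camera did not report the rack's origin in the last check, so its height comes from the scene camera alone.

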